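Knock a bearing out of a printed housing

TASK

Take the bearing out of the printed housing for reuse: set the housing over the knock-out post and press it gently down to the stand's cushion, so that the post comes up through the access hole and pokes the bearing right out of its pocket. Then lay the bearing flat in the parts tray, setting it down rather than dropping it, and leave the empty housing sitting flat on the stand. Do not ram the housing against the post or stand, and leave the other things on the bench where they are.

Things in the scene. Friction and masses are not known exactly. Their poses are not given: they have to be found in the camera images.
- housing: Loose upright white 3D-printed flange bearing housing, 70 to 120 g: block 44 x 44 mm, 43 mm tall, with a bolt ear 8 mm thick and 36 mm wide on either side of its foot along its own x (76 mm over both). The faces across its y, 44 mm apart, are plain from foot to top, for gripping; hold it firmly against 20 N. Origin: centre of the underside; z up.
- housing_hole (a point): Mouth of the access hole, in the centre of the housing's underside: 15.5 mm wide, with a sharp edge (no lead-in), running straight up 27 mm to the pocket's floor.
- housing_pocket (a point): Centre of the floor of the round pocket in the housing's top, 27 mm above the underside; 27 mm wide, 16 mm deep. The bearing sits in it, 4 mm below the rim. Four small sprung snap nubs near the rim reach over its upper edge and hold it down: the upward push needed is about 5 to 15 N; it is free once raised 14 mm, and the nubs then close beneath it.
- bearing: Loose steel ball bearing, 26 mm diameter, 12 mm tall, about 30 g, its bore filled flush by an axle stub, so both faces are flat. It starts in the housing's pocket, its lower face 27 mm above the housing's underside. Origin: centre of its lower face; z along its axis, up.
- stand: Knock-out stand fixed to the bench: aluminium base plate 84 x 84 mm, 8 mm thick, with a black rubber cushion 64 x 64 mm, 4 mm thick on it, and an upright round steel post, 14 mm diameter, near its middle. Origin: centre of the plate's underside, at bench height; z up.
- stand_top (a point): Centre of the upper face of the stand's rubber cushion, 12 mm above the bench, on which the housing comes to sit; axes as the stand's. The cushion gives about 5 N per mm, up to 3.5 mm.
- stand_post (a point): Nominal place of the post's top: over the plate's centre, 45.5 mm above the cushion (2.5 mm above the top of a housing that sits flat on it). The top is flat and sharp-edged. The post was clamped by eye: its true axis may be up to 4 mm off this point in the stand's x and in y (not in the reading); it gives way sideways only at about 15 N.
- tray: Shallow open black parts tray, 120 mm (x) by 110 mm (y), 18 mm high, walls and floor 4 mm, fixed to the bench. Origin: centre of its underside; z up.
- tray_in (a point): Centre of the tray's inner floor.
- screwdriver: Bystander: a screwdriver lying beyond the work. Leave it.
- part_cone: Bystander: a white printed waisted part, 52 mm wide, 50 mm tall, standing beyond the work. Leave it.
- glue: Bystander: a small white jar, 38 mm wide, 75 mm tall, standing beyond the work. Leave it.

How it is judged:
By the outcome, as a careful person would: the job done as asked, in the order asked, and still so for the second after the job is handed in, with the robot touching nothing.
It also fails if it takes over 72 s, if anything falls off the work surface, if the arm or the gripper's body presses on something with over 40 N, if the wrist force passes 120 N, or if a joint passes its speed limit or range.

ROBOT

A 6-joint arm with a two-finger parallel gripper is mounted at the origin on the work surface. World frame = base frame: x ahead of the robot, y to its left, z up, the work surface at z = 0. Lengths are in m, angles in rad, forces in N, time in s.
With the tool pointing down it reaches from about 0.3 to 0.85 m from the base axis. Payload 5.4 kg.
Tool frame: the origin (TCP) lies between the finger pads; the fingertips stand 11 mm ahead of it and the grasp point (between the pads) lies 8 mm behind it; z points along the fingers, x is the direction in which the jaws open and shut, and the axes are right-handed (so a half turn about z gives the same grasp; the last joint's range is limited). The gripper opens to 85 mm and grips with 20 to 120 N. Pads are 22 mm wide; open, the fingers measure 114 mm over their backs; the gripper's body (76 mm by 85 mm) begins 54 mm behind the grasp point. The pads swing forward as they close: fully open they stand 13 mm farther back than shut.
Start: joints at [0.957, 0.158, 1.597, -0, 1.386, -0.21], TCP at [0.226, 0.529, 0.242] pointing down, gripper open.
Joint ranges: [-2.91, 2.91], [-0.94, 2.29], [0.18, 2.7], [-1.29, 4.43], [0.17, 2.64], [-3, 3]. Speed limits (rad/s): [2.57, 2.57, 3.14, 3.14, 3.14, 3.14].

INTERFACE

Orientations are given as a unit quaternion [w, x, y, z].
In Python, from workcell import r gives the robot as it stands.
- The arm moves only by the shell command python3 -m creep 'ROWS' [OPENING] [FORCE]. ROWS is JSON, one flat list of numbers, 6 for each row, row after row: the shift along the tool's x, y, z in mm, then the turn, a rotation vector about the tool's x, y, z in degrees. A call has 1 to 10 rows; each row is the pose to reach, as a shift and turn from the pose commanded when the call began, along the tool's axes at that moment; what a row does not reach only later rows make up. A row lasts 1/10 s, in which the tool goes at most 50 mm and 8.59 degrees, less where a joint would pass 70% of its speed; a pose out of reach is approached as far as the arm can. A call with a gripper value outside its range is refused whole. OPENING is the closure, from 0 (fully open) to 1 (shut), set as the call begins (- or left out, the last holds). The fingers move at their own pace and stop on an object; FORCE is the grip in N (left out, the last holds). Time passes only in rows, so rows that repeat a pose let the fingers close. It gives the time, the measured TCP pose, the force and the opening at its end, in the units of the state.
- r.sense(): the state, without advancing time (a new reading comes with each control period).
- r.snapshot(name): name is "scene" or "top" or "wrist"; returns a dict with "img" (420x560x3 uint8, red, green, blue), "vfov" (degrees; the focal length in pixels is half the picture's height over the tangent of half this angle, whatever the lens; pixels are square), "cx", "cy" (the principal point, pixels), "T" (4x4, takes a point from camera to world coordinates); the wrist camera has in their place "T_tool_cam" (4x4, takes a point from camera to tool coordinates, whose origin is the TCP and whose axes are the tool frame's). Camera axes: x right, y down, z forward; pixel columns grow to the right and rows downward; lengths in m; the calibration is good to about 2 mm. A picture is of the moment at which its call begins: read the wrist's pose just before it. There is no depth.
- r.finish_job(): hands the job in, once; it reports no verdict.
Trained networks look in a picture, given as the dict that the camera call returned (one of the last four; its "shot" number tells which), for a name from the list of things; names that differ only in an ending like _2 or _b are one class to them, and where a whole thing is asked for, a point or a joint stands for the part that bears it (a point fixed in the world has none). Each returns a list of dicts, best first, with "score" (0 to 1); they miss things now and then, are a little off and sometimes report something else, mostly with a low value. They report only what shows in the picture. A call takes as long as a camera call.
- r.spot_in(picture, thing): "location" ([x, y, z] in m, in the coordinates of the camera as it stood for that picture, good to about 4 mm: the middle of the surface that is visible of it).
The state is a dict: "time_s": time; "qpos": joint angles; "joint_velocities": joint speeds; "joint_torque": joint torques, N m; "tool_pos": TCP position; "eef_rot": TCP orientation; "contact_force": force on the tool from outside, world axes, zero at the start; "ft_torque": the same for the moment, N m; "opening": finger opening in m.
Only numpy, scipy, OpenCV 4.12 (cv2) and the standard library are available. Lean on these libraries where they do the work, as an engineer would, in place of code of your own. Each camera call takes 0.05 s, during which the arm holds its last target.

## Working session

There is one attempt and no reset: what is moved stays moved. The work goes in short steps, Python scripts to look and compute and a shell command to move; the robot and the scene stay as the last step left them, time stands still between calls to the robot, and variables do not carry over. Pictures are saved under pics/ and viewed, and the job is handed in when it is done.

```bash
ls; mkdir -p pics
cat > h.py <<'E'
import numpy as np, cv2, json
from workcell import r
from scipy.spatial.transform import Rotation as R
def Tt(s):
    q=s["eef_rot"]; T=np.eye(4); T[:3,:3]=R.from_quat([q[1],q[2],q[3],q[0]]).as_matrix(); T[:3,3]=s["tool_pos"]; return T
def shot(name,fn=None):
    s=r.sense(); p=r.snapshot(name)
    p["W"]=np.array(p["T"]) if "T" in p else Tt(s)@np.array(p["T_tool_cam"])
    if fn: cv2.imwrite("pics/"+fn,cv2.cvtColor(p["img"],cv2.COLOR_RGB2BGR))
    return p
def f(p): return p["img"].shape[0]/2/np.tan(np.radians(p["vfov"])/2)
def onz(p,u,v,z):
    d=p["W"][:3,:3]@np.array([(u-p["cx"])/f(p),(v-p["cy"])/f(p),1]); o=p["W"][:3,3]
    return o+d*(z-o[2])/d[2]
def proj(p,X):
    c=np.linalg.inv(p["W"])@np.append(X,1); return c[0]/c[2]*f(p)+p["cx"],c[1]/c[2]*f(p)+p["cy"]
def spot(p,t):
    q={k:v for k,v in p.items() if k!="W"}
    return [(round(d["score"],2),(p["W"]@np.append(d["location"],1))[:3].round(4).tolist()) for d in r.spot_in(q,t)]
E
python3 - <<'E'
from h import *
s=r.sense(); print(s)
for n in ["scene","top","wrist"]:
    p=shot(n,n+"0.png"); print(n,p["vfov"],p["cx"],p["cy"],p["W"].round(3).tolist(), p.keys())
    for t in ["housing","bearing","stand","tray"]+(["stand_post","housing_pocket"] if n!="scene" else []): print(t,spot(p,t))
print(r.sense()["time_s"])
E
```

```text
pics
{'time_s': 0.0, 'qpos': array([ 9.56908128e-01,  1.59024634e-01,  1.59829109e+00,  1.68512913e-05,
        1.38618616e+00, -2.10144732e-01]), 'joint_velocities': array([ 0.00012886,  0.00068173,  0.00067764, -0.00038662,  0.00084011,
       -0.00037413]), 'joint_torque': array([ 1.54401965e-05, -3.96001875e+01, -3.31429946e+01, -3.15274756e-04,
        8.47473362e-03,  1.25144857e-05]), 'tool_pos': array([0.22558303, 0.52825216, 0.24130112]), 'eef_rot': array([ 3.40500942e-04,  8.34525361e-01,  5.50968702e-01, -8.91862030e-04]), 'contact_force': array([-0.42720973, -0.5433206 ,  0.64478405]), 'ft_torque': array([ 0.01985679, -0.04848774,  0.00696085]), 'opening': 0.08531628013465592}
scene 45.700286247008954 280.8323128405002 206.13700507398957 [[-0.523, 0.729, -0.442, 0.985], [0.852, 0.451, -0.265, 0.253], [0.006, -0.515, -0.857, 0.838], [0.0, 0.0, 0.0, 1.0]] dict_keys(['img', 'vfov', 'cx', 'cy', 'T', 'shot', 'W'])
housing [(0.9, [0.5445, 0.0107, 0.0374])]
bearing [(0.7, [0.4782, -0.2589, 0.0125]), (0.65, [0.5258, 0.0044, 0.0366])]
stand [(0.97, [0.4754, -0.256, 0.0125])]
tray 
[... 248 characters left out ...]
t_keys(['img', 'vfov', 'cx', 'cy', 'T', 'shot', 'W'])
housing [(0.74, [0.5199, 0.0017, 0.0461])]
bearing [(0.55, [0.5242, 0.0062, 0.0392]), (0.5, [0.4717, -0.2639, 0.0144])]
stand [(0.73, [0.4737, -0.2548, 0.0107])]
tray [(0.56, [0.5342, 0.285, 0.0029])]
stand_post [(0.75, [0.4716, -0.2648, 0.0142])]
housing_pocket [(0.75, [0.5202, 0.0059, 0.0427])]
wrist 69.94319909850488 279.02635879637523 207.03543230610055 [[0.393, 0.87, 0.299, 0.149], [0.92, -0.372, -0.128, 0.562], [-0.0, 0.325, -0.946, 0.374], [0.0, 0.0, 0.0, 1.0]] dict_keys(['img', 'vfov', 'cx', 'cy', 'T_tool_cam', 'shot', 'W'])
housing []
bearing []
stand []
tray [(0.72, [0.4776, 0.3036, 0.0079])]
stand_post []
housing_pocket []
0.95
```

View pics/top0.png

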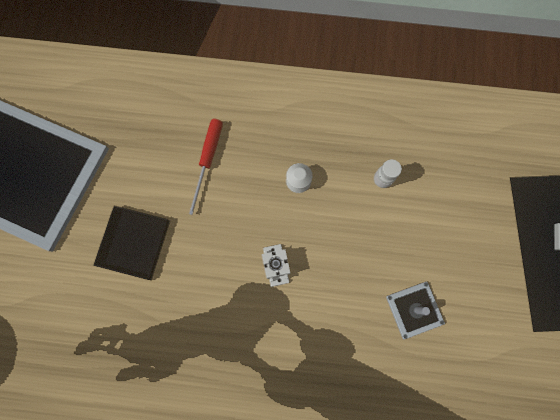

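View pics/scene0.png

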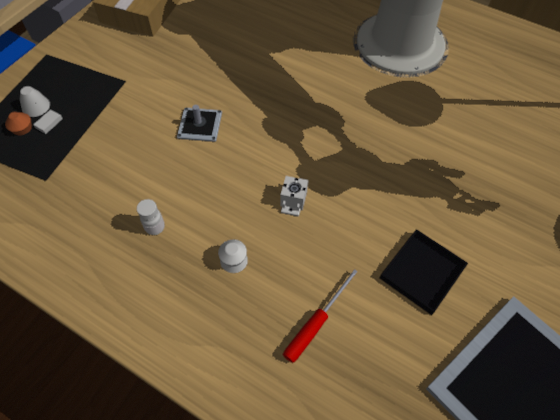

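The top view shows the housing at about (276,264) with its ears up and down the image, the stand at (416,310), and the tray at (132,242). The screwdriver, cone and jar are further out. I'll enlarge the housing and the stand.

Run:
```python
import cv2,numpy as np
i=cv2.imread("pics/top0.png")
a=cv2.resize(i[235:295,246:306],None,fx=6.6,fy=6.6,interpolation=cv2.INTER_CUBIC)
b=cv2.resize(i[280:340,386:446],None,fx=6.6,fy=6.6,interpolation=cv2.INTER_CUBIC)
cv2.imwrite("pics/z0.png",np.hstack([a,b]))
```

```text
(no output)
```

View pics/z0.png

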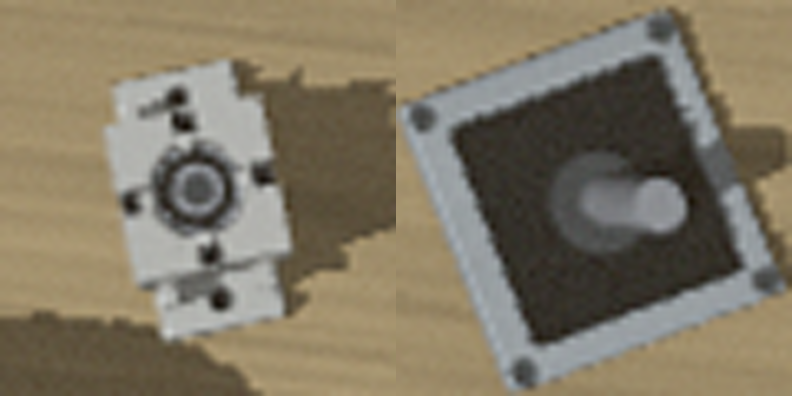

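Run:
```python
from h import *
p=shot("top")
c=lambda x,y,ox,oy,z:onz(p,ox+x/6.6,oy+y/6.6,z)
print("bearing",c(196,187,246,235,.039))
a,b=c(178,97,246,235,.008),c(221,299,246,235,.008);print("ears",a,b,(a+b)/2,np.degrees(np.arctan2(*(a-b)[[1,0]])))
S=[c(x-396,y,386,280,.008) for x,y in[(661,27),(423,118),(523,371),(767,279)]]
print("stand",np.mean(S,0),[np.degrees(np.arctan2(*(S[i]-S[(i+1)%4])[[1,0]])) for i in range(4)],[np.linalg.norm(S[i]-S[i-1]) for i in range(4)])
print("post",c(660-396,206,386,280,.0575))
s=r.sense();print(np.array(Tt(s)).round(3), s['time_s'])
print(np.array(r.snapshot("wrist")["T_tool_cam"]).round(4).tolist())
```

```text
bearing [0.52480688 0.00559603 0.039     ]
ears [0.55254108 0.01440698 0.008     ] [ 0.49622521 -0.00449678  0.008     ] [0.52438315 0.0049551  0.008     ] 18.555550739724506
stand [ 0.47000396 -0.26395905  0.008     ] [np.float64(-63.50325892847272), np.float64(25.74523778117526), np.float64(115.86691039598665), np.float64(-153.94006622563202)] [np.float64(0.07434015895419237), np.float64(0.07410373812429971), np.float64(0.07352532512511976), np.float64(0.07450584187278522)]
post [ 0.46943598 -0.26601108  0.0575    ]
[[ 0.393  0.92   0.     0.226]
 [ 0.92  -0.393  0.     0.529]
 [ 0.     0.    -1.     0.242]
 [ 0.     0.     0.     1.   ]] 1.0
[[1.0, 0.0, -0.0001, 0.0006], [-0.0, 0.9458, 0.3247, -0.0843], [0.0001, -0.3247, 0.9458, -0.1316], [0.0, 0.0, 0.0, 1.0]]
```

View pics/wrist0.png

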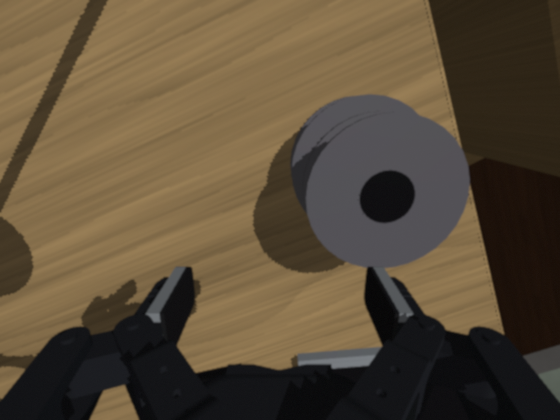

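The wrist view shows the fingertips near row 270, with the TCP projecting to about (279,280), so the grasp area will be visible. The round grey object at (385,190) lies away from my path. I'll move over the housing with the jaws along its y.

```bash
python3 -m creep '[-364,481,40,0,0,-41.7,-364,481,40,0,0,-41.7,-364,481,40,0,0,-41.7,-364,481,40,0,0,-41.7,-364,481,40,0,0,-41.7,-364,481,40,0,0,-41.7,-364,481,40,0,0,-41.7,-364,481,40,0,0,-41.7,-364,481,40,0,0,-41.7,-364,481,40,0,0,-41.7]' 0 80
```

```text
time_s: 2.05
tool_pos: [0.4616, 0.1165, 0.2112]
eef_rot: [0.0, 0.584, 0.812, 0.0]
contact_force: [1.4, 0.7, 0.3]
opening: 0.0855
```

```bash
cat >> h.py <<'E'
def go(x,y,z,yaw=None):
    T=Tt(r.sense()); d=T[:3,:3].T@(np.array([x,y,z])-T[:3,3])*1000
    yw=np.degrees(np.arctan2(T[1,0],T[0,0])); print("rows:",d.round(1).tolist(),"yaw now",yw.round(2),"turn z",None if yaw is None else round((yw-yaw+180)%360-180,2), "q6",r.sense()["qpos"][5].round(2))
E
python3 - <<'E'
from h import *
go(.5246,.0053,.2,108.6)
E
```

```text
rows: [-125.5, 24.3, 11.3] yaw now 108.56 turn z -0.04 q6 -1.9
```

```bash
python3 -m creep '[-50,10,4,0,0,0,-90,18,8,0,0,0,-120,24,11,0,0,0,-125.5,24.3,11.3,0,0,0,-125.5,24.3,11.3,0,0,0,-125.5,24.3,11.3,0,0,0]'
python3 - <<'E'
from h import *
p=shot("wrist","w1.png"); print(spot(p,"bearing"),spot(p,"housing"),proj(p,[.5246,.0053,.039]))
go(.5246,.0053,.2,108.6)
E
```

```text
time_s: 2.65
tool_pos: [0.5234, 0.0082, 0.1998]
eef_rot: [-0.0, 0.583, 0.812, 0.0]
contact_force: [0.9, -0.1, -0.6]
opening: 0.0855
[(0.74, [0.5273, 0.0094, 0.0408])] [(0.97, [0.5091, 0.0026, 0.0425])] (np.float64(275.0366180449652), np.float64(191.83226894224455))
rows: [-3.3, 0.1, -0.1] yaw now 108.66 turn z 0.06 q6 -2.11
```

View pics/w1.png

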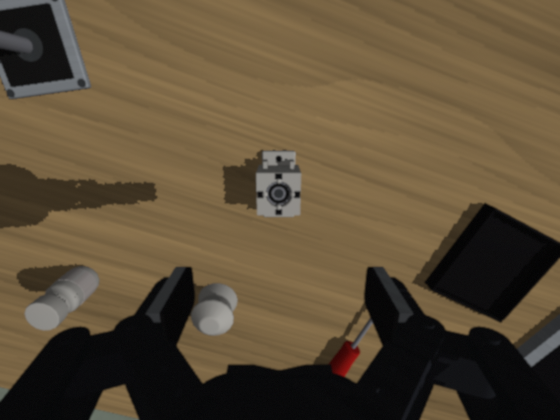

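The housing is square in the image, bearing centre at about (279,193), and the stand is at the upper left. Before gripping I'll measure the post with the empty hand, using the same wrist camera at close range.

Run:
```python
from h import *
p=shot("wrist"); print(onz(p,279,193.5,.039))
go(.4694,-.266,.11,108.6)
```

```text
[0.52520481 0.00984304 0.039     ]
rows: [-242.6, -139.0, 89.9] yaw now 108.65 turn z 0.05 q6 -2.11
```

```bash
python3 -m creep '[-35,-20,5,0,0,0,-75,-43,15,0,0,0,-115,-66,25,0,0,0,-155,-89,35,0,0,0,-190,-109,50,0,0,0,-220,-126,65,0,0,0,-236,-135,80,0,0,0,-242,-139,90,0,0,0,-242,-139,90,0,0,0,-242,-139,90,0,0,0]'
python3 - <<'E'
from h import *
p=shot("wrist","w2.png"); print(spot(p,"stand_post"),spot(p,"stand"),proj(p,[.4694,-.266,.0575]))
go(.4694,-.266,.11,108.6)
E
```

```text
time_s: 3.85
tool_pos: [0.4694, -0.2653, 0.11]
eef_rot: [-0.0, 0.583, 0.812, 0.0]
contact_force: [-0.1, -0.5, 0.1]
opening: 0.0855
[(0.56, [0.4692, -0.2664, 0.0104])] [(0.71, [0.4676, -0.2628, 0.0125])] (np.float64(276.9150133073772), np.float64(235.78492449918576))
rows: [-0.1, -0.6, 0.7] yaw now 108.66 turn z 0.06 q6 -2.64
```

View pics/w2.png

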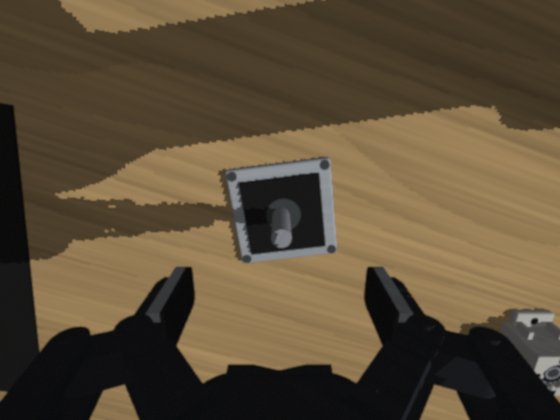

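Run:
```python
from h import *
p=shot("wrist"); X=onz(p,281.5,239,.0575);print(X); go(X[0],X[1],.0405,108.6)
```

```text
[ 0.47148341 -0.26262337  0.0575    ]
rows: [2.6, 2.5, 70.1] yaw now 108.65 turn z 0.05 q6 -2.64
```

```bash
python3 -m creep '[1,1,15,0,0,0,2,2,30,0,0,0,2.6,2.5,50,0,0,0,2.6,2.5,63,0,0,0,2.6,2.5,70,0,0,0,2.6,2.5,70,0,0,0,2.6,2.5,70,0,0,0]'
python3 - <<'E'
from h import *
s=r.sense();p=shot("wrist","w3.png"); s2=r.sense();print(s["tool_pos"],s2["tool_pos"],s["eef_rot"],proj(p,[.47148,-.26262,.0575]))
i=cv2.imread("pics/w3.png")[240:380,209:349];cv2.imwrite("pics/w3z.png",cv2.resize(i,None,fx=4,fy=4,interpolation=cv2.INTER_CUBIC))
E
```

```text
time_s: 4.75
tool_pos: [0.4709, -0.2635, 0.04]
eef_rot: [0.0, 0.584, 0.812, -0.0]
contact_force: [0.8, -0.9, 0.7]
opening: 0.0854
[ 0.47090113 -0.26346448  0.04001223] [ 0.47113511 -0.2636809   0.04040419] [ 2.83702395e-04  5.83813465e-01  8.11887772e-01 -5.29577096e-05] (np.float64(278.6672266707931), np.float64(302.3814410251463))
```

View pics/w3z.png

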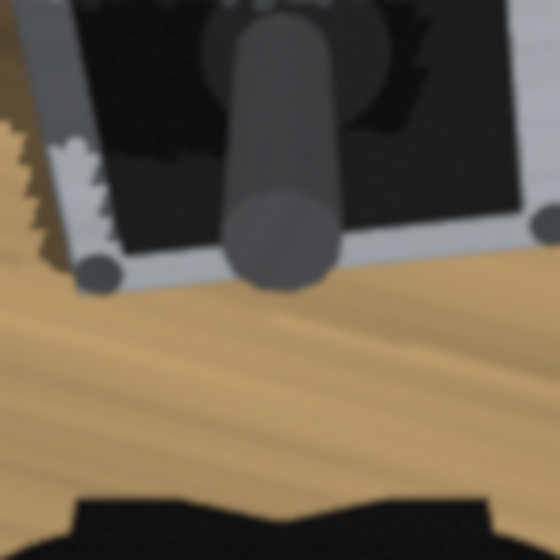

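Run:
```python
from h import *
A=[]
for k in range(5):
    s=r.sense();p=shot("wrist",f"w4_{k}.png");A.append(s["tool_pos"]);
    X=onz(p,279.1,299.6,.0575); T=Tt(s); print(np.round(s["tool_pos"],4),X.round(4),((T[:3,:3].T@(X-T[:3,3]))*1000).round(2))
print(np.mean(A,0),np.std(A,0))
i=cv2.imread("pics/w4_4.png")[260:330,229:329];cv2.imwrite("pics/w4z.png",cv2.resize(i,None,fx=8,fy=8,interpolation=cv2.INTER_CUBIC))
```

```text
[ 0.4711 -0.2637  0.0404] [ 0.4705 -0.263   0.0575] [  0.8   -0.38 -17.1 ]
[ 0.4713 -0.2638  0.0406] [ 0.4708 -0.2631  0.0575] [  0.8   -0.21 -16.87]
[ 0.4712 -0.2638  0.0407] [ 0.4708 -0.263   0.0575] [  0.8   -0.18 -16.83]
[ 0.4712 -0.2637  0.0406] [ 0.4707 -0.263   0.0575] [  0.8   -0.24 -16.91]
[ 0.4711 -0.2636  0.0405] [ 0.4705 -0.2629  0.0575] [  0.8   -0.33 -17.04]
[ 0.47117335 -0.26368845  0.04055109] [6.97377208e-05 6.71934268e-05 1.01647300e-04]
```

View pics/w4z.png

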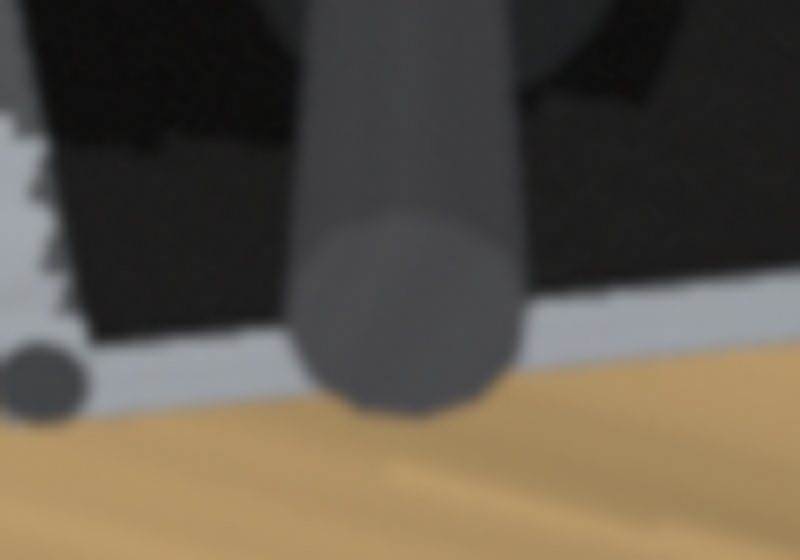

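Post top ellipse centre is at (279.2, 299.0), about 30 px wide (expected 31), in tool coordinates about (0.8,-0.3,-17) mm. Now back to the housing.

```bash
python3 - <<'E'
from h import *
go(.5255,.0095,.12,108.6)
E
python3 -m creep '[0,0,-30,0,0,0,0,0,-75,0,0,0,35,20,-80,0,0,0,75,44,-80,0,0,0,118,69,-80,0,0,0,160,94,-80,0,0,0,195,115,-80,0,0,0,222,131,-80,0,0,0,238,140,-80,0,0,0,242,139,-80,0,0,0]'
```

```text
rows: [241.4, 138.6, -79.9] yaw now 108.56 turn z -0.04 q6 -2.63
time_s: 6.05
tool_pos: [0.5257, 0.0124, 0.12]
eef_rot: [0.0, 0.583, 0.813, 0.0]
contact_force: [-1.0, 0.1, -0.4]
opening: 0.0854
```

```bash
python3 -m creep '[0,0,0,0,0,0,0,0,0,0,0,0,0,0,0,0,0,0]'
python3 - <<'E'
from h import *
p=shot("wrist","w5.png");s=r.sense();print(s["tool_pos"])
i=cv2.imread("pics/w5.png")[130:330,180:380];cv2.imwrite("pics/w5z.png",cv2.resize(i,None,fx=3,fy=3,interpolation=cv2.INTER_CUBIC))
np.save("w5.npy",p["W"])
E
```

```text
time_s: 6.35
tool_pos: [0.5253, 0.0094, 0.1198]
eef_rot: [0.0, 0.584, 0.811, -0.0]
contact_force: [-0.6, 0.3, -0.8]
opening: 0.0854
[0.52534475 0.00948697 0.11977517]
```

View pics/w5z.png

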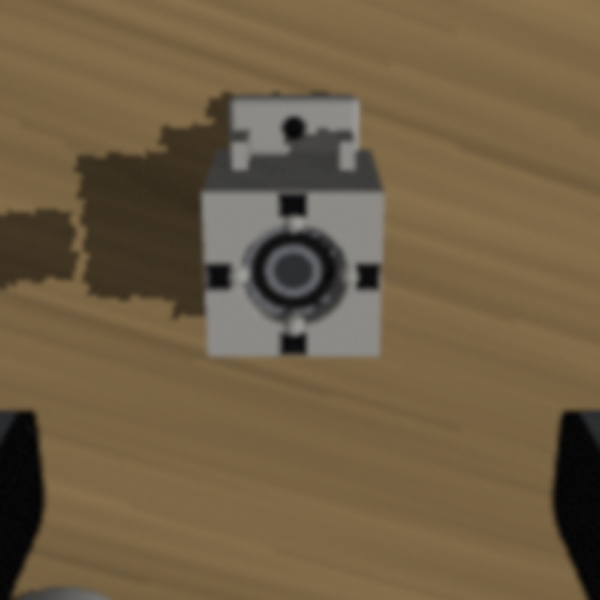

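The housing is square to the image, with the bearing centre at about (277.3, 220.2) and both jaws clear. Working out the descent.

Run:
```python
from h import *
p=shot("wrist"); X=onz(p,277.3,220.2,.039);print(X); go(X[0],X[1],.022,108.6)
```

```text
[0.52518193 0.00886892 0.039     ]
rows: [-0.6, -0.4, 97.8] yaw now 108.49 turn z -0.11 q6 -2.11
```

```bash
python3 -m creep '[0,0,20,0,0,0,-0.6,-0.4,50,0,0,0,-0.6,-0.4,75,0,0,0,-0.6,-0.4,88,0,0,0,-0.6,-0.4,95,0,0,0,-0.6,-0.4,97.8,0,0,0,-0.6,-0.4,97.8,0,0,0]'
python3 -m creep '[0,0,0,0,0,0,0,0,0,0,0,0,0,0,0,0,0,0,0,0,0,0,0,0,0,0,0,0,0,0,0,0,0,0,0,0,0,0,0,0,0,0,0,0,0,0,0,0]' 1 80
python3 - <<'E'
from h import *
p=shot("wrist","w6.png");s=r.sense();print(s["tool_pos"],s["contact_force"],s["opening"])
E
```

```text
time_s: 7.15
tool_pos: [0.5258, 0.0096, 0.0225]
eef_rot: [0.001, 0.584, 0.812, 0.0]
contact_force: [-0.5, -0.2, -0.0]
opening: 0.0853
time_s: 7.95
tool_pos: [0.5262, 0.0096, 0.0229]
eef_rot: [0.001, 0.584, 0.812, 0.0]
contact_force: [-0.9, 0.3, 6.4]
opening: 0.0432
[0.52616757 0.00956357 0.02293178] [-0.48001344  0.37845293  6.28891943] 0.04300897092484003
```

View pics/w6.png

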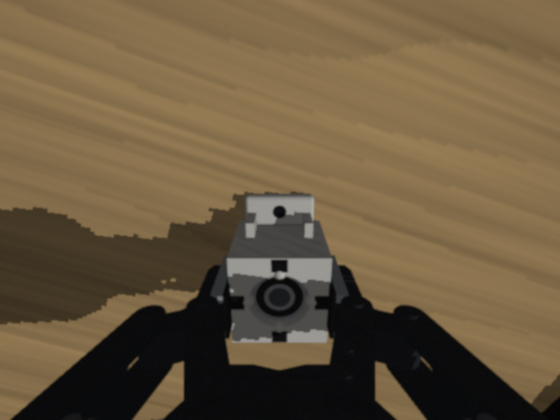

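Gripped: opening 43 mm, bearing showing at about (279,297). The 6 N vertical force comes from the pads swinging forward. Lifting and checking.

```bash
python3 -m creep '[0,0,-5,0,0,0,0,0,-20,0,0,0,0,0,-50,0,0,0,0,0,-80,0,0,0,0,0,-100,0,0,0,0,0,-105,0,0,0,0,0,-105,0,0,0,0,0,-105,0,0,0,0,0,-105,0,0,0]'
python3 - <<'E'
from h import *
for k in range(3):
    s=r.sense();p=shot("wrist",f"w7_{k}.png");print(s["tool_pos"],s["eef_rot"].round(4),s["contact_force"],s["opening"])
i=cv2.imread("pics/w7_2.png")[250:350,219:339];cv2.imwrite("pics/w7z.png",cv2.resize(i,None,fx=6.5,fy=6,interpolation=cv2.INTER_CUBIC))
E
```

```text
time_s: 8.9
tool_pos: [0.524, 0.01, 0.1253]
eef_rot: [-0.001, 0.584, 0.812, -0.001]
contact_force: [-0.1, 0.6, -2.0]
opening: 0.0429
[0.52398442 0.0100186  0.1253162 ] [-1.400e-03  5.838e-01  8.119e-01 -6.000e-04] [-0.05755407  0.58201669 -2.04942614] 0.042868984062391015
[0.52413114 0.00998279 0.12546552] [-1.300e-03  5.838e-01  8.119e-01 -6.000e-04] [ 0.14086634 -0.44417189 -1.90355769] 0.04296601850417271
[0.52432801 0.00993495 0.12569056] [-1.100e-03  5.838e-01  8.119e-01 -5.000e-04] [ 0.47419466  0.89746547 -1.0144749 ] 0.04243885012018849
```

View pics/w7z.png

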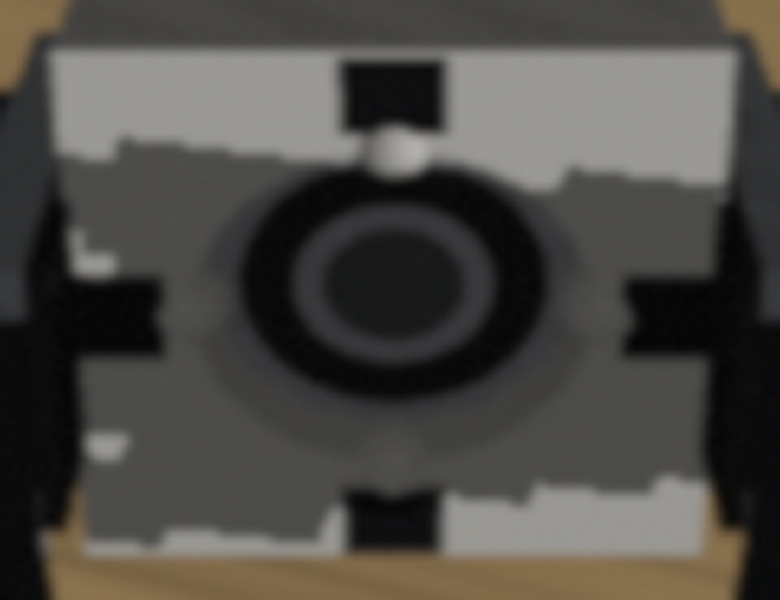

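Run:
```python
from h import *
p=shot("wrist"); Tc=np.array(p["T_tool_cam"])
def tool(u,v,z):
    d=Tc[:3,:3]@np.array([(u-p["cx"])/f(p),(v-p["cy"])/f(p),1]);o=Tc[:3,3];return o+d*(z-o[2])/d[2]
b=tool(279.2,296.6,-.0161);q=tool(279.2,299.0,-.01695);print(b*1000,q*1000)
T=Tt(r.sense());Rm=T[:3,:3]
d=Rm@(q-b)
tgt=np.array([.47117,-.26369])+d[:2];print("target TCP",tgt, np.array([.47117,-.26369]))
go(tgt[0],tgt[1],.110,108.6)
```

```text
[  0.84820635  -1.25921809 -16.1       ] [  0.84767755  -0.59095718 -16.95      ]
target TCP [ 0.47180488 -0.263478  ] [ 0.47117 -0.26369]
rows: [-242.3, -137.2, 16.2] yaw now 108.57 turn z -0.03 q6 -2.11
```

```bash
python3 -m creep '[-15,-9,2,0,0,0,-45,-26,4,0,0,0,-80,-45,7,0,0,0,-115,-65,10,0,0,0,-150,-85,12,0,0,0,-185,-105,14,0,0,0,-210,-119,15,0,0,0,-230,-130,16,0,0,0,-240,-136,16,0,0,0,-242.3,-137.2,16.2,0,0,0]'
python3 -m creep '[0,0,0,0,0,0,0,0,0,0,0,0,0,0,0,0,0,0,0,0,0,0,0,0]'
python3 - <<'E'
from h import *
for k in range(3):
    s=r.sense();p=shot("wrist",f"w8_{k}.png");print(s["tool_pos"],s["eef_rot"].round(4),s["contact_force"],s["opening"])
go(.47180,-.26348,.084,108.6)
i=cv2.imread("pics/w8_2.png")[200:350,199:359];cv2.imwrite("pics/w8z.png",cv2.resize(i,None,fx=4,fy=4,interpolation=cv2.INTER_CUBIC))
E
```

```text
time_s: 10.1
tool_pos: [0.472, -0.2644, 0.1106]
eef_rot: [-0.0, 0.584, 0.811, 0.0]
contact_force: [-0.7, 0.3, -0.7]
opening: 0.0431
time_s: 10.5
tool_pos: [0.4724, -0.2628, 0.1107]
eef_rot: [-0.0, 0.583, 0.812, 0.0]
contact_force: [-0.2, -0.0, -2.7]
opening: 0.0429
[ 0.47244659 -0.26284844  0.11074449] [-0.      0.5834  0.8122  0.    ] [-0.22312043 -0.04357968 -2.68341311] 0.04287954622453077
[ 0.47244239 -0.26300241  0.11076387] [-0.      0.5834  0.8122  0.    ] [ 0.80099332  0.31607416 -0.90707183] 0.04256838965814196
[ 0.47239601 -0.26310542  0.11075788] [-0.      0.5835  0.8121  0.    ] [ 0.26613355 -0.62404436 -1.68283771] 0.04292654132952053
rows: [-0.1, -0.6, 26.8] yaw now 108.59 turn z -0.01 q6 -2.63
```

View pics/w8z.png

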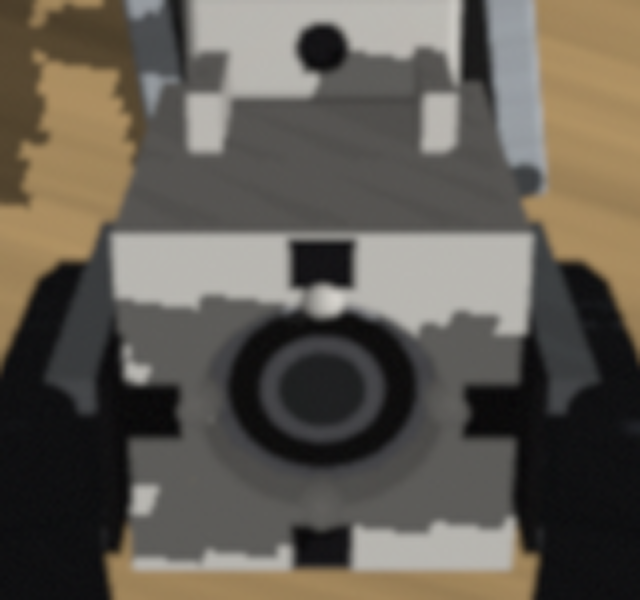

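The housing is still square in the jaws and level, with the bearing at about (279,297). Going down to just above the post.

```bash
python3 -m creep '[-0.1,-0.6,6,0,0,0,-0.1,-0.6,15,0,0,0,-0.1,-0.6,22,0,0,0,-0.1,-0.6,26,0,0,0,-0.1,-0.6,26.8,0,0,0,-0.1,-0.6,26.8,0,0,0,-0.1,-0.6,26.8,0,0,0,-0.1,-0.6,26.8,0,0,0]'
python3 - <<'E'
from h import *
for k in range(3):
    s=r.sense();p=shot("top",f"t8_{k}.png");print(s["tool_pos"],s["eef_rot"].round(4),s["contact_force"],s["opening"])
go(.47180,-.26348,.081,108.6)
E
```

```text
time_s: 11.45
tool_pos: [0.4719, -0.2641, 0.0843]
eef_rot: [0.0, 0.584, 0.812, -0.0]
contact_force: [-0.1, -0.1, -1.8]
opening: 0.0429
[ 0.47193894 -0.26407796  0.084307  ] [ 4.000e-04  5.838e-01  8.119e-01 -1.000e-04] [-0.08506932 -0.08689938 -1.79231486] 0.042948954567402955
[ 0.47194888 -0.26408413  0.08432022] [ 4.000e-04  5.838e-01  8.119e-01 -0.000e+00] [-0.42129045 -0.0178771  -0.95518453] 0.0427992673824982
[ 0.47188497 -0.26400706  0.08422275] [ 3.000e-04  5.838e-01  8.119e-01 -0.000e+00] [-0.76012754 -0.63077984 -0.94679822] 0.04293151972278612
rows: [0.5, 0.1, 3.2] yaw now 108.57 turn z -0.03 q6 -2.63
```

```bash
python3 -m creep '[0.5,0.1,0.6,0,0,0,0.5,0.1,1.2,0,0,0,0.5,0.1,1.8,0,0,0,0.5,0.1,2.4,0,0,0,0.5,0.1,3,0,0,0,0.5,0.1,3.5,0,0,0,0.5,0.1,4,0,0,0,0.5,0.1,4.4,0,0,0,0.5,0.1,4.8,0,0,0,0.5,0.1,4.8,0,0,0]'
python3 - <<'E'
from h import *
for k in range(2):
    s=r.sense();p=shot("wrist",f"w9_{k}.png");print(s["tool_pos"],s["eef_rot"].round(4),s["contact_force"],s["ft_torque"].round(2))
go(.47180,-.26348,.078,108.6)
E
```

```text
time_s: 12.6
tool_pos: [0.4716, -0.2633, 0.0791]
eef_rot: [-0.0, 0.584, 0.812, 0.0]
contact_force: [-0.1, -1.3, -1.0]
opening: 0.043
[ 0.47161739 -0.26334769  0.07907506] [-0.      0.5838  0.8119  0.    ] [-0.06807228 -1.29759683 -1.03853584] [-0.02 -0.01  0.03]
[ 0.47161907 -0.26335236  0.07910327] [-0.      0.5838  0.8119  0.    ] [-0.72833686 -0.0975266  -2.57419917] [0.04 0.04 0.02]
rows: [-0.2, 0.1, 1.1] yaw now 108.56 turn z -0.04 q6 -2.63
```

There's no contact, although the underside should now be about 1 mm below the post top. Continuing slowly.

```bash
python3 -m creep '[0,0,0.4,0,0,0,0,0,0.8,0,0,0,0,0,1.2,0,0,0,0,0,1.6,0,0,0,0,0,2,0,0,0,0,0,2,0,0,0]'
python3 - <<'E'
from h import *
for k in range(2):
    s=r.sense();p=shot("wrist",f"w10_{k}.png");print(s["tool_pos"],s["eef_rot"].round(4),s["contact_force"],s["ft_torque"].round(2))
E
```

```text
time_s: 13.3
tool_pos: [0.4716, -0.2633, 0.077]
eef_rot: [-0.0, 0.584, 0.812, 0.0]
contact_force: [0.2, -0.3, -1.3]
opening: 0.0427
[ 0.47159611 -0.26332472  0.07703547] [-1.000e-04  5.838e-01  8.119e-01  0.000e+00] [ 0.16734413 -0.29942331 -1.2534165 ] [ 0.   -0.05 -0.01]
[ 0.47162405 -0.263328    0.07708579] [-1.000e-04  5.838e-01  8.119e-01 -0.000e+00] [-0.30110617 -0.26330102 -1.32504583] [-0.03  0.06 -0.01]
```

The post has entered the hole, about 3 mm deep with no force. Sliding down to just short of the bearing (TCP ≈ 0.057).

```bash
python3 -m creep '[0,0,1,0,0,0,0,0,3,0,0,0,0,0,5,0,0,0,0,0,7.5,0,0,0,0,0,10,0,0,0,0,0,12.5,0,0,0,0,0,15,0,0,0,0,0,17.5,0,0,0,0,0,19,0,0,0,0,0,20,0,0,0]'
python3 - <<'E'
from h import *
for k in range(2):
    s=r.sense();p=shot("wrist",f"w11_{k}.png");print(s["tool_pos"],s["eef_rot"].round(4),s["contact_force"],s["ft_torque"].round(2))
E
```

```text
time_s: 14.4
tool_pos: [0.4716, -0.2633, 0.0569]
eef_rot: [-0.0, 0.584, 0.812, 0.0]
contact_force: [-0.5, 0.2, -0.7]
opening: 0.0431
[ 0.47159909 -0.26331602  0.05694041] [-1.000e-04  5.838e-01  8.119e-01  0.000e+00] [-0.52684267  0.21559439 -0.74303542] [-0.03 -0.    0.03]
[ 0.4715453  -0.26326779  0.0568639 ] [-2.000e-04  5.838e-01  8.119e-01  0.000e+00] [ 0.1668717   0.13379953 -1.0760057 ] [0.01 0.03 0.05]
```

```bash
python3 -m creep '[0,0,1,0,0,0,0,0,2,0,0,0,0,0,3,0,0,0,0,0,3.7,0,0,0,0,0,4.4,0,0,0,0,0,5.1,0,0,0,0,0,5.8,0,0,0,0,0,6.5,0,0,0,0,0,7,0,0,0,0,0,7,0,0,0]'
python3 - <<'E'
from h import *
s=r.sense();p=shot("wrist","w12.png");print(s["tool_pos"],s["eef_rot"].round(4),s["contact_force"],s["ft_torque"].round(2))
E
```

```text
time_s: 15.5
tool_pos: [0.472, -0.2636, 0.0505]
eef_rot: [0.001, 0.584, 0.812, -0.0]
contact_force: [-1.0, -0.1, 1.7]
opening: 0.0429
[ 0.47197471 -0.26358483  0.05045431] [ 5.000e-04  5.838e-01  8.119e-01 -0.000e+00] [-0.96071992 -0.05906569  1.67815152] [ 0.01 -0.02  0.01]
```

View pics/w12.png

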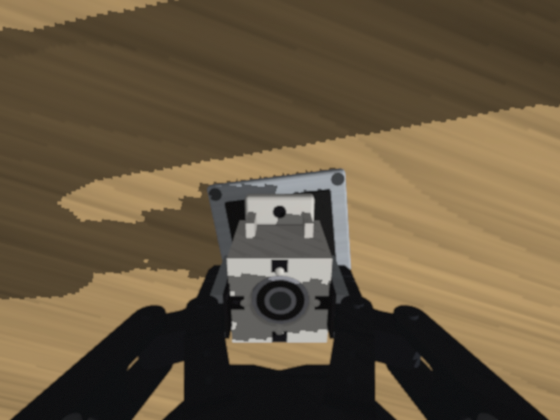

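The bearing is rising in the pocket, now at about (280,299), with only about 3 N of push. Continuing down with force checks.

```bash
python3 -m creep '[0,0,0.7,0,0,0,0,0,1.4,0,0,0,0,0,2.1,0,0,0,0,0,2.8,0,0,0,0,0,3.5,0,0,0,0,0,4.2,0,0,0,0,0,4.9,0,0,0]'
python3 -m creep '[0,0,0.7,0,0,0,0,0,1.4,0,0,0,0,0,2.1,0,0,0,0,0,2.8,0,0,0,0,0,3.5,0,0,0]'
```

```text
time_s: 16.25
tool_pos: [0.4717, -0.2634, 0.0452]
eef_rot: [0.0, 0.584, 0.812, -0.0]
contact_force: [-1.1, 1.7, 1.9]
opening: 0.0432
time_s: 16.75
tool_pos: [0.4716, -0.2633, 0.0417]
eef_rot: [-0.0, 0.584, 0.812, -0.0]
contact_force: [-0.3, 0.6, 2.2]
opening: 0.0429
```

```bash
python3 -m creep '[0,0,0.7,0,0,0,0,0,1.4,0,0,0,0,0,2.1,0,0,0,0,0,2.8,0,0,0,0,0,3.5,0,0,0,0,0,4.2,0,0,0,0,0,4.9,0,0,0,0,0,4.9,0,0,0]'
python3 - <<'E'
from h import *
s=r.sense();p=shot("wrist","w13.png");print(s["tool_pos"],s["contact_force"],s["ft_torque"].round(2))
E
```

```text
time_s: 17.55
tool_pos: [0.4714, -0.2631, 0.0364]
eef_rot: [-0.0, 0.584, 0.812, 0.0]
contact_force: [0.6, 0.0, -1.3]
opening: 0.0429
[ 0.47137341 -0.26310744  0.03644158] [ 0.56691497  0.03628007 -1.27339382] [-0.01 -0.01  0.  ]
```

View pics/w13.png

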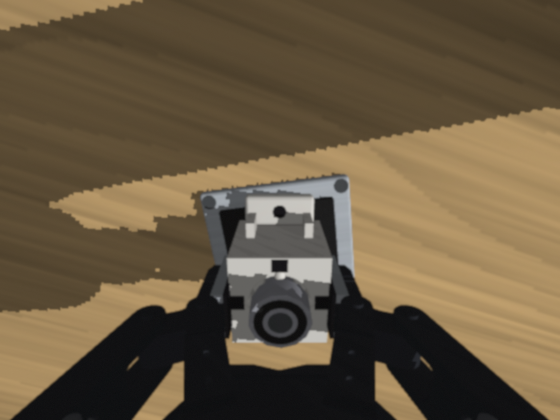

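The bearing has popped up and now stands on the post, top at about (280,322). Next, a gentle press to the cushion.

```bash
python3 -m creep '[0,0,0.4,0,0,0,0,0,0.8,0,0,0,0,0,1.2,0,0,0,0,0,1.6,0,0,0,0,0,2,0,0,0,0,0,2.3,0,0,0,0,0,2.3,0,0,0]'
python3 - <<'E'
from h import *
for k in range(2):
  s=r.sense();p=shot("wrist","w14.png");print(s["tool_pos"],s["contact_force"],s["ft_torque"].round(2))
E
```

```text
time_s: 18.3
tool_pos: [0.4717, -0.2634, 0.0347]
eef_rot: [-0.0, 0.584, 0.812, -0.0]
contact_force: [-0.9, 0.1, 1.6]
opening: 0.0432
[ 0.47166237 -0.26339138  0.03466579] [-0.92731199  0.08025306  1.56404315] [ 0.09  0.12 -0.01]
[ 0.47168866 -0.26340645  0.03470137] [-0.92843896  0.97756764  0.67289835] [ 0.09  0.15 -0.02]
```

```bash
python3 -m creep '[0,0,0.3,0,0,0,0,0,0.6,0,0,0,0,0,0.9,0,0,0,0,0,1.2,0,0,0,0,0,1.2,0,0,0,0,0,1.2,0,0,0]'
python3 - <<'E'
from h import *
for k in range(2):
  s=r.sense();p=shot("wrist","w14.png");print(s["tool_pos"],s["contact_force"],s["ft_torque"].round(2))
E
```

```text
time_s: 19.0
tool_pos: [0.4717, -0.2634, 0.0337]
eef_rot: [-0.0, 0.584, 0.812, -0.0]
contact_force: [-2.5, 1.4, 4.4]
opening: 0.0429
[ 0.47169605 -0.26340903  0.0336958 ] [-2.45926986  1.39433629  4.40845933] [0.35 0.43 0.03]
[ 0.47168977 -0.26340363  0.03369345] [-2.60153567  1.98056364  5.46047351] [0.31 0.39 0.02]
```

View pics/w14.png

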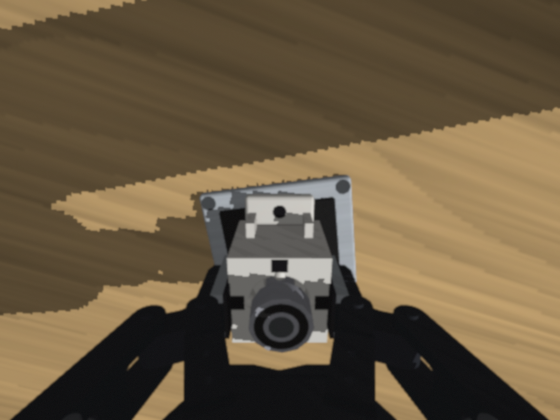

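The bearing is clear of the housing, which is pressed about 1 mm into the cushion at 6 N. I'll ease off the load and release in small opening steps.

```bash
python3 -m creep '[0.1,-0.1,-0.3,0,0,0,0.2,-0.2,-0.6,0,0,0,0.2,-0.2,-0.8,0,0,0,0.2,-0.2,-0.8,0,0,0]'
python3 -m creep '[0,0,0,0,0,0,0,0,0,0,0,0,0,0,0,0,0,0]' 0.42
python3 -m creep '[0,0,0,0,0,0,0,0,0,0,0,0,0,0,0,0,0,0,0,0,0,0,0,0,0,0,0,0,0,0,0,0,0,0,0,0]' 0
python3 - <<'E'
from h import *
for k in range(2):
  s=r.sense();p=shot("wrist","w15.png");print(s["tool_pos"],s["contact_force"],s["opening"])
E
```

```text
time_s: 19.5
tool_pos: [0.4717, -0.2634, 0.0342]
eef_rot: [0.0, 0.584, 0.812, 0.0]
contact_force: [0.1, 1.2, 2.8]
opening: 0.0425
time_s: 19.8
tool_pos: [0.4712, -0.2631, 0.0338]
eef_rot: [-0.0, 0.584, 0.812, 0.0]
contact_force: [-1.0, 0.2, 0.4]
opening: 0.0492
time_s: 20.4
tool_pos: [0.4714, -0.2633, 0.0341]
eef_rot: [0.0, 0.584, 0.812, -0.0]
contact_force: [1.2, 0.1, -0.0]
opening: 0.0853
[ 0.47138138 -0.26325207  0.03413272] [ 1.24012119  0.0567044  -0.01315556] 0.08530352951603513
[ 0.4713899  -0.26326005  0.03413838] [0.52877302 0.4530986  0.21262968] 0.08548728530921522
```

View pics/w15.png

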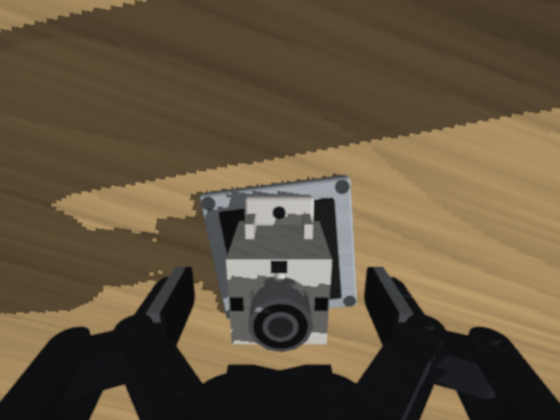

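Released; the housing is seated and the bearing is upright on the post at (280,325). Raising to grip the bearing with the fingertips kept about 3 mm above the housing's top.

```bash
python3 -m creep '[0,0,-3,0,0,0,0,0,-10,0,0,0,0,0,-20,0,0,0,0,0,-30,0,0,0,0,0,-35,0,0,0,0,0,-35.9,0,0,0,0,0,-35.9,0,0,0,0,0,-35.9,0,0,0,0,0,-35.9,0,0,0]' 0 30
python3 - <<'E'
from h import *
for k in range(2):
  s=r.sense();p=shot("wrist","w16.png");print(s["tool_pos"],s["contact_force"],s["opening"])
E
```

```text
time_s: 21.4
tool_pos: [0.4711, -0.263, 0.0695]
eef_rot: [-0.0, 0.584, 0.812, 0.0]
contact_force: [0.3, 0.4, -0.8]
opening: 0.0856
[ 0.47107128 -0.26297524  0.06953734] [ 0.31960918  0.42226696 -0.7732043 ] 0.08564033756015156
[ 0.47112683 -0.26301769  0.06958723] [-0.41806823  0.4871065   0.67358318] 0.08526593878517755
```

View pics/w16.png

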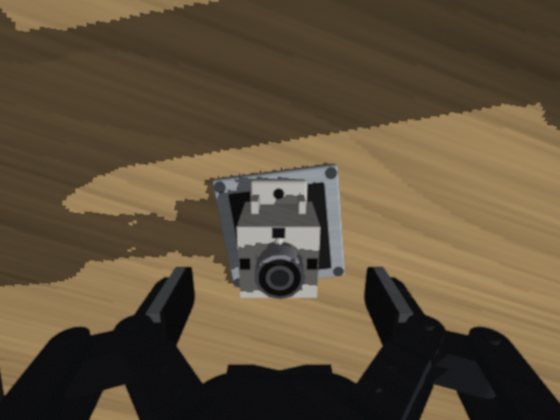

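The bearing at (279.5,277) is midway between the jaws (192 and 367). Closing on it.

```bash
python3 -m creep '[0,0,-0.5,0,0,0,0,0,-0.5,0,0,0,0,0,-0.5,0,0,0,0,0,-0.5,0,0,0,0,0,-0.5,0,0,0]' 0.55 30
python3 -m creep '[0,0,0,0,0,0,0,0,0,0,0,0,0,0,0,0,0,0,0,0,0,0,0,0,0,0,0,0,0,0,0,0,0,0,0,0]' 1 30
python3 - <<'E'
from h import *
for k in range(2):
  s=r.sense();p=shot("wrist","w17.png");print(s["tool_pos"],s["contact_force"],s["opening"])
E
```

```text
time_s: 22.0
tool_pos: [0.4714, -0.2632, 0.0705]
eef_rot: [-0.0, 0.584, 0.812, 0.0]
contact_force: [0.8, 0.5, -0.1]
opening: 0.0383
time_s: 22.6
tool_pos: [0.4715, -0.2633, 0.0707]
eef_rot: [0.0, 0.584, 0.812, -0.0]
contact_force: [0.2, -0.2, 2.1]
opening: 0.0243
[ 0.47150519 -0.26333395  0.07068866] [ 0.20947038 -0.24114452  2.06453645] 0.024256854640884597
[ 0.47152188 -0.26334053  0.07070667] [-0.68652564  0.23081853  2.4458126 ] 0.02393340367710064
```

View pics/w17.png

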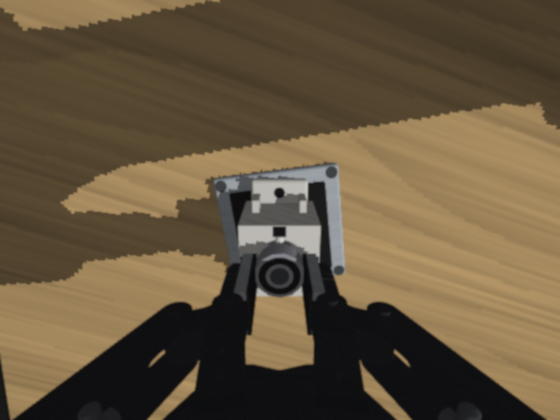

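```bash
python3 -m creep '[0,0,-1,0,0,0,0,0,-3,0,0,0,0,0,-8,0,0,0,0,0,-18,0,0,0,0,0,-30,0,0,0,0,0,-40,0,0,0,0,0,-45,0,0,0,0,0,-45,0,0,0]'
python3 - <<'E'
from h import *
for k in range(2):
  s=r.sense();p=shot("wrist","w18.png");print(s["tool_pos"],s["contact_force"],s["opening"])
p=shot("top","t18.png")
i=cv2.imread("pics/w18.png")[150:350,170:390];cv2.imwrite("pics/w18z.png",cv2.resize(i,None,fx=3,fy=3))
print(spot(p,"tray"))
go(.535,.285,.12,108.6)
E
```

```text
time_s: 23.5
tool_pos: [0.4721, -0.2638, 0.117]
eef_rot: [0.001, 0.584, 0.812, -0.0]
contact_force: [-0.4, 0.9, -0.5]
opening: 0.0243
[ 0.47206116 -0.26382299  0.11695483] [-0.43887752  0.90082099 -0.50387093] 0.024291983930452225
[ 0.47163319 -0.26343554  0.11609192] [-0.21865893  0.29406926  0.41808273] 0.02396625855512187
[(0.6, [0.5331, 0.2888, 0.004])]
rows: [499.0, 235.1, -4.7] yaw now 108.56 turn z -0.04 q6 -2.63
```

View pics/w18z.png

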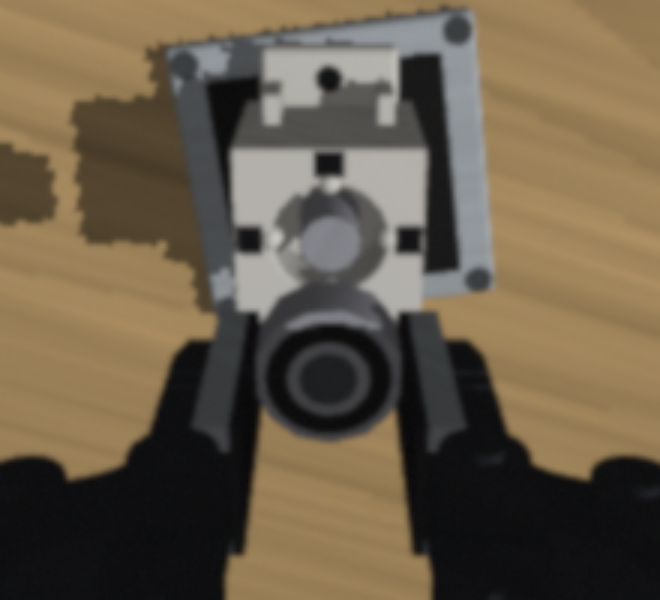

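View pics/t18.png

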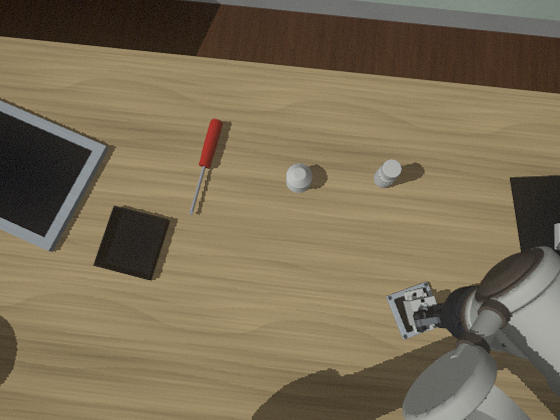

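The bearing hangs level in the jaws (image about (280,276)). The empty housing sits on the stand with the post showing through, and the tray is clear. Carrying the bearing over to the tray.

```bash
python3 -m creep '[10,5,0,0,0,0,30,14,0,0,0,0,60,28,0,0,0,0,95,45,0,0,0,0,130,61,0,0,0,0,165,78,0,0,0,0,200,94,0,0,0,0,235,110,0,0,0,0,270,127,0,0,0,0,305,143,0,0,0,0]'
python3 -m creep '[35,17,0,0,0,0,70,33,0,0,0,0,105,49,0,0,0,0,135,63,0,0,0,0,160,75,0,0,0,0,180,84,0,0,0,0,192,90,0,0,0,0,196,92,0,0,0,0,196,92,0,0,0,0,196,92,0,0,0,0]'
python3 - <<'E'
from h import *
for k in range(2):
  s=r.sense();p=shot("wrist","w19.png");print(s["tool_pos"],s["contact_force"],s["opening"])
print(spot(p,"tray"))
E
```

```text
time_s: 24.7
tool_pos: [0.5092, 0.0738, 0.1152]
eef_rot: [-0.0, 0.584, 0.812, -0.0]
contact_force: [0.2, -0.5, 0.3]
opening: 0.0245
time_s: 25.7
tool_pos: [0.5346, 0.2857, 0.1154]
eef_rot: [-0.0, 0.584, 0.812, -0.0]
contact_force: [0.4, -0.2, -0.2]
opening: 0.0244
[0.53455116 0.28572134 0.11537133] [ 0.38863242 -0.21388412 -0.21155272] 0.024431599673474858
[0.53463546 0.28559886 0.11542797] [-1.11234094  0.91720334 -0.42972137] 0.024363908078439973
[]
```

View pics/w19.png

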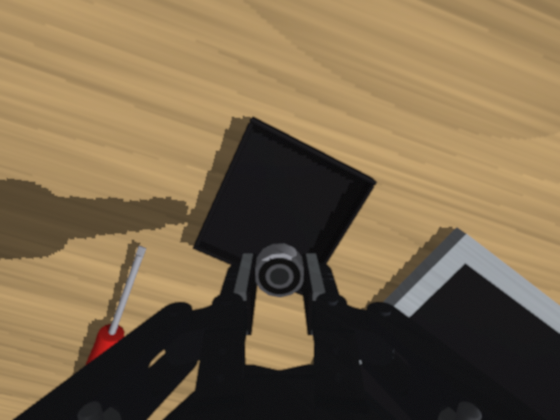

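Run:
```python
from h import *
p=shot("wrist"); C=[onz(p,*c,.018) for c in [(250,118),(375,182),(195,245)]];print(np.round(C,4),(C[1]+C[2])/2,np.linalg.norm(C[0]-C[1]),np.linalg.norm(C[0]-C[2]))
go(.5345,.287,.025)
```

```text
[[0.4709 0.2427 0.018 ]
 [0.486  0.3496 0.018 ]
 [0.5842 0.2282 0.018 ]] [0.53510381 0.28890004 0.018     ] 0.10792680373999039 0.1141701564786717
rows: [1.3, 0.1, 90.6] yaw now 108.5 turn z None q6 -1.6
```

```bash
python3 -m creep '[1,0,10,0,0,0,2,0,25,0,0,0,3,0,45,0,0,0,3,0,65,0,0,0,3,0,80,0,0,0,3,0,90,0,0,0,3,0,93.5,0,0,0,3,0,95,0,0,0,3,0,95.5,0,0,0,3,0,95.5,0,0,0]'
python3 - <<'E'
from h import *
for k in range(2):
  s=r.sense();p=shot("wrist","w20.png");print(s["tool_pos"],s["contact_force"],s["opening"])
E
```

```text
time_s: 26.9
tool_pos: [0.5344, 0.2896, 0.0209]
eef_rot: [0.0, 0.584, 0.812, 0.001]
contact_force: [0.6, 0.5, -0.4]
opening: 0.0244
[0.53439675 0.2895707  0.02089031] [ 0.63762385  0.50185739 -0.39743515] 0.024384146172086285
[0.53434804 0.28956281 0.02087756] [ 0.02600783  0.17177079 -0.83935444] 0.02429618406070986
```

```bash
python3 -m creep '[0,0,0.5,0,0,0,0,0,1,0,0,0,0,0,1.5,0,0,0,0,0,2,0,0,0,0,0,2.5,0,0,0,0,0,3,0,0,0,0,0,3,0,0,0]'
python3 -m creep '[0,0,0.3,0,0,0,0,0,0.6,0,0,0,0,0,0.6,0,0,0]'
python3 - <<'E'
from h import *
for k in range(3):
  s=r.sense();p=shot("wrist","w21.png");print(s["tool_pos"],s["contact_force"],s["opening"])
E
```

```text
time_s: 27.7
tool_pos: [0.5337, 0.2894, 0.0173]
eef_rot: [-0.0, 0.584, 0.812, -0.0]
contact_force: [-1.7, -0.4, 2.9]
opening: 0.0245
time_s: 28.0
tool_pos: [0.5337, 0.2894, 0.0172]
eef_rot: [-0.0, 0.584, 0.812, -0.0]
contact_force: [-3.7, -1.2, 7.5]
opening: 0.0242
[0.5337302  0.28936021 0.01721025] [-3.71199544 -1.16857279  7.52714713] 0.024240448222161707
[0.53374524 0.28936736 0.01721628] [-3.31056244 -1.07214412  6.54393669] 0.0240055453918514
[0.53372289 0.28936041 0.01721804] [-3.58124382 -1.40170523  6.52406812] 0.024001619014833647
```

View pics/w21.png

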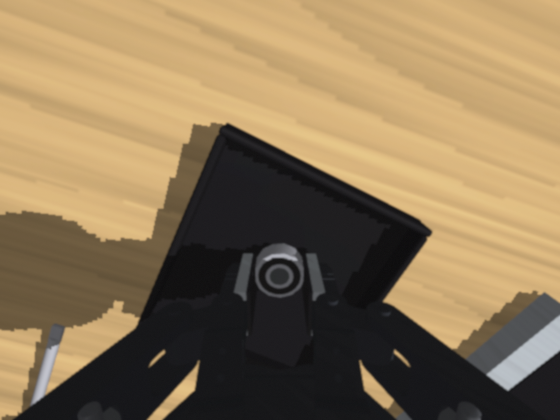

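Contact with the floor at TCP 0.0172, where about 0.017 was expected. Easing off a little, then opening partly so the fingers clear the tray walls.

```bash
python3 -m creep '[0,0,-0.3,0,0,0,0,0,-0.4,0,0,0]'
python3 -m creep '[0,0,0,0,0,0,0,0,0,0,0,0,0,0,0,0,0,0,0,0,0,0,0,0,0,0,0,0,0,0]' 0.52
python3 -m creep '[0,0,-3,0,0,0,0,0,-12,0,0,0,0,0,-30,0,0,0,0,0,-55,0,0,0,0,0,-80,0,0,0,0,0,-100,0,0,0,0,0,-105,0,0,0,0,0,-105,0,0,0,0,0,-105,0,0,0]'
python3 - <<'E'
from h import *
p=shot("wrist","w22.png");s=r.sense();print(s["tool_pos"],s["contact_force"],s["opening"]);print(spot(p,"bearing"))
i=p["img"];cv2.imwrite("pics/w22z.png",cv2.resize(cv2.cvtColor(i,cv2.COLOR_RGB2BGR)[100:320,150:410],None,fx=3,fy=2.7))
E
```

```text
time_s: 28.35
tool_pos: [0.5337, 0.2894, 0.0172]
eef_rot: [0.0, 0.584, 0.812, -0.0]
contact_force: [-2.1, -0.8, 4.8]
opening: 0.0244
time_s: 28.85
tool_pos: [0.5337, 0.2893, 0.0167]
eef_rot: [-0.0, 0.584, 0.812, -0.0]
contact_force: [-0.0, 0.2, -0.5]
opening: 0.041
time_s: 29.75
tool_pos: [0.533, 0.2891, 0.1208]
eef_rot: [-0.001, 0.584, 0.812, -0.001]
contact_force: [-0.3, 0.2, 0.6]
opening: 0.0409
[0.5327549  0.28903224 0.12032986] [ 0.49931773  0.33748635 -0.54936553] 0.04085490796157239
[(0.95, [0.5359, 0.2907, 0.0181])]
```

View pics/w22z.png

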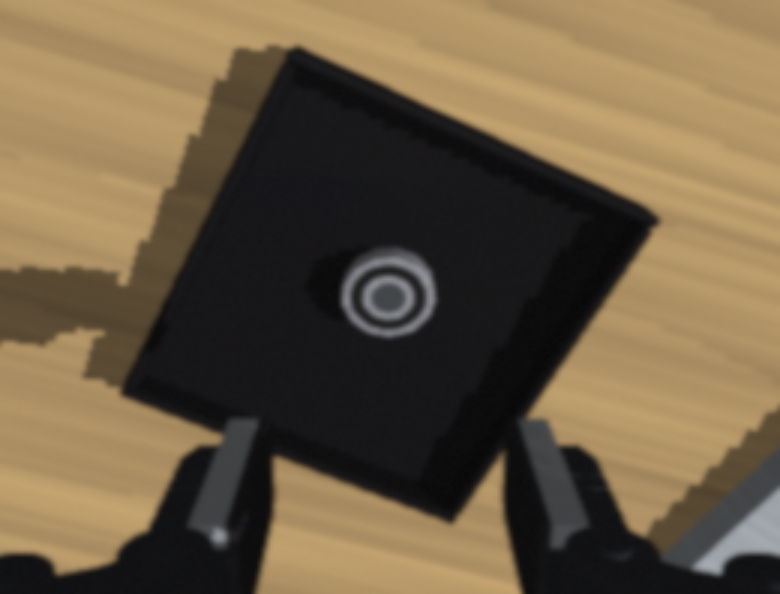

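The bearing lies flat in the middle of the tray (zoomed view (388,292)). Last, I'll check that the housing is flat on the stand.

Run:
```python
from h import *
p=shot("top","t23.png"); q=shot("scene","s23.png"); print(spot(p,"housing"),spot(q,"housing"),r.sense()["time_s"])
i=cv2.imread("pics/t23.png");j=cv2.imread("pics/s23.png")
a=cv2.resize(i[275:345,380:450],(390,390),interpolation=cv2.INTER_CUBIC);b=cv2.resize(j[75:155,160:240],(390,390),interpolation=cv2.INTER_CUBIC)
cv2.imwrite("pics/z23.png",np.hstack([a,b]))
```

```text
[(0.73, [0.47, -0.2614, 0.047])] [(0.9, [0.4872, -0.2582, 0.0452])] 30.05
```

View pics/z23.png

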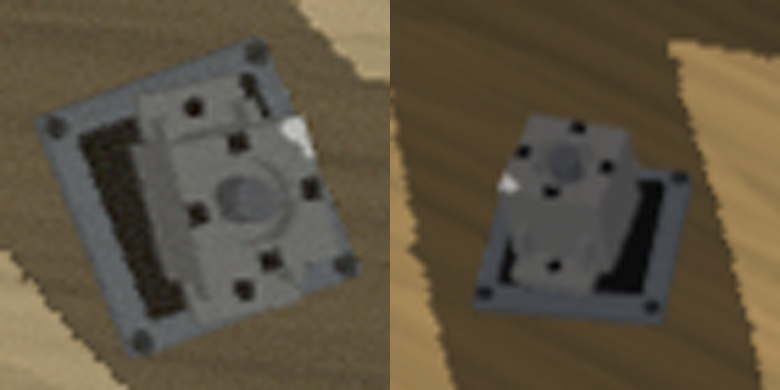

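View pics/s23.png

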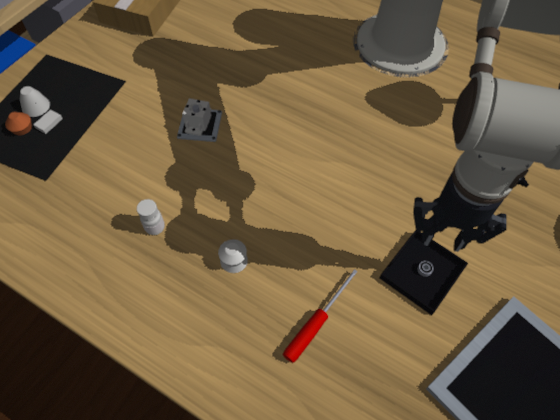

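The housing sits flat on the cushion (scene (200,120)) with the post showing in the pocket, the bearing is in the tray (426,268), and the bystanders haven't moved. The robot touches nothing, so I'm handing in.

Run:
```python
from h import *
print(r.finish_job())
```

```text
the job is handed in; nothing more can be done
None
```

The bearing is out of the housing and lying flat near the middle of the parts tray. The empty housing sits flat on the stand's cushion with the post up through its hole. I handed in at about 30 s of the 72 s allowed.

- **Pressing out:** The post entered the hole on the first try with no contact force. The bearing came past the nubs with only about 3 N showing at my force checks. I then pressed the housing about 1 mm into the cushion, at roughly 6 N, and released it.
- **Laying the bearing down:** I lowered it until it touched the tray floor, at about 7 N. I eased off slightly and opened the jaws partway, so the fingers stayed clear of the tray walls.
- **Last checks:** The final pictures show the housing level, the bearing flat, and the screwdriver, cone and jar where they started. The gripper was clear of everything.
- **Disagreements:**
  - The top and wrist cameras differed by about 3–4 mm on where things were. I trusted the wrist camera because it agreed with where the jaws closed.
  - The bearing grip read 24 mm for the 26 mm bearing, and the housing grip 43 mm for 44 mm. I put this down to the pads giving. Neither slipped.

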